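# Load the reagent carrier by storage colour

## Task

Load the mint-green reagent carrier: stand each of the four full amber bottles upright in the tub of its own cap colour (red, blue, yellow, green), setting each one down on the tub's floor rather than dropping it. Leave the two white plastic empties standing where they are, though their caps look the same, and knock no bottle over.

Things in the scene. Friction and masses are not known exactly. Their poses are not given: they have to be found in the camera images.
- amber_red: Full reagent bottle of amber (dark brown) glass, red cap. About 0.2 kg. 56 mm wide, 105 mm tall: body to 64 mm, shoulder to 75 mm, neck, round ribbed cap 34 mm across from 80 to 105 mm (firmly shut; grip it here). Origin: centre of its underside, z up; round, yaw means nothing. Bottles stand on the bench round a fixed low dish (50 x 170 mm, 18 mm tall), centres 60 mm or more apart.
- amber_blue: Full reagent bottle of amber (dark brown) glass, blue cap. About 0.2 kg. 56 mm wide, 105 mm tall: body to 64 mm, shoulder to 75 mm, neck, round ribbed cap 34 mm across from 80 to 105 mm (firmly shut; grip it here). Origin: centre of its underside, z up; round, yaw means nothing. Bottles stand on the bench round a fixed low dish (50 x 170 mm, 18 mm tall), centres 60 mm or more apart.
- amber_yellow: Full reagent bottle of amber (dark brown) glass, yellow cap. About 0.2 kg. 56 mm wide, 105 mm tall: body to 64 mm, shoulder to 75 mm, neck, round ribbed cap 34 mm across from 80 to 105 mm (firmly shut; grip it here). Origin: centre of its underside, z up; round, yaw means nothing. Bottles stand on the bench round a fixed low dish (50 x 170 mm, 18 mm tall), centres 60 mm or more apart.
- amber_green: Full reagent bottle of amber (dark brown) glass, green cap. About 0.2 kg. 56 mm wide, 105 mm tall: body to 64 mm, shoulder to 75 mm, neck, round ribbed cap 34 mm across from 80 to 105 mm (firmly shut; grip it here). Origin: centre of its underside, z up; round, yaw means nothing. Bottles stand on the bench round a fixed low dish (50 x 170 mm, 18 mm tall), centres 60 mm or more apart.
- white_red: Empty white plastic bottle, red cap; it stays where it is. Same size and shape as the amber ones; about 0.1 kg. 56 mm wide, 105 mm tall: body to 64 mm, shoulder to 75 mm, neck, round ribbed cap 34 mm across from 80 to 105 mm (firmly shut; grip it here). Origin: centre of its underside, z up; round, yaw means nothing. On the bench among the amber ones.
- white_blue: Empty white plastic bottle, blue cap; it stays where it is. Same size and shape as the amber ones; about 0.1 kg. 56 mm wide, 105 mm tall: body to 64 mm, shoulder to 75 mm, neck, round ribbed cap 34 mm across from 80 to 105 mm (firmly shut; grip it here). Origin: centre of its underside, z up; round, yaw means nothing. On the bench among the amber ones.
- red_tub: Red square open tub, 88 mm outside, 82 mm inside, 50 mm tall, floor 3 mm thick. Origin: centre of its underside, 4 mm above the bench; z up, x and y along its sides. Fixed, one of four set two by two (94 mm between centres) in a mint-green carrier 200 mm square, 42 mm tall, whose rim and lips reach 31 mm further out, fixed to the bench.
- blue_tub: Blue square open tub, 88 mm outside, 82 mm inside, 50 mm tall, floor 3 mm thick. Origin: centre of its underside, 4 mm above the bench; z up, x and y along its sides. Fixed, one of four set two by two (94 mm between centres) in a mint-green carrier 200 mm square, 42 mm tall, whose rim and lips reach 31 mm further out, fixed to the bench.
- yellow_tub: Yellow square open tub, 88 mm outside, 82 mm inside, 50 mm tall, floor 3 mm thick. Origin: centre of its underside, 4 mm above the bench; z up, x and y along its sides. Fixed, one of four set two by two (94 mm between centres) in a mint-green carrier 200 mm square, 42 mm tall, whose rim and lips reach 31 mm further out, fixed to the bench.
- green_tub: Green square open tub, 88 mm outside, 82 mm inside, 50 mm tall, floor 3 mm thick. Origin: centre of its underside, 4 mm above the bench; z up, x and y along its sides. Fixed, one of four set two by two (94 mm between centres) in a mint-green carrier 200 mm square, 42 mm tall, whose rim and lips reach 31 mm further out, fixed to the bench.
There are look-alikes about, which are no part of the job. There is more than one size of the green_tub; the one meant has the size given above.

How it is judged:
At the end, for the whole second after the job is handed in: Each amber bottle stands upright (within 0.1 rad) and still on the floor of the tub of its own cap colour (centre within 20 mm of the tub's centre, underside less than 10 mm above the tub's underside), released; both white bottles stand upright within 25 mm of where they started (horizontal distance between amber_red and red_tub below 0.02 m and z of amber_red in the frame of red_tub below 0.01 m and angle between each of amber_red, amber_blue, amber_yellow, amber_green, white_red, white_blue's own z axis and vertical below 0.1 rad and linear speed of each of amber_red, amber_blue, amber_yellow, amber_green below 0.02 m/s and horizontal distance between amber_blue and blue_tub below 0.02 m and z of amber_blue in the frame of blue_tub below 0.01 m and horizontal distance between amber_yellow and yellow_tub below 0.02 m and z of amber_yellow in the frame of yellow_tub below 0.01 m and horizontal distance between amber_green and green_tub below 0.02 m and z of amber_green in the frame of green_tub below 0.01 m and distance of each of white_red, white_blue from where it was at the start of the episode below 0.025 m); the robot touches nothing.
It fails at once if a bottle is knocked over or tipped far (angle between any of amber_red, amber_blue, amber_yellow, amber_green, white_red, white_blue's own z axis and vertical above 0.7 rad).
It fails at once if a bottle is dropped (falls freely by some 3 cm or more) or thrown ((linear speed of amber_red above 0.8 m/s and contact force between amber_red and the fingers below 0.05 N) or (linear speed of amber_blue above 0.8 m/s and contact force between amber_blue and the fingers below 0.05 N) or (linear speed of amber_yellow above 0.8 m/s and contact force between amber_yellow and the fingers below 0.05 N) or (linear speed of amber_green above 0.8 m/s and contact force between amber_green and the fingers below 0.05 N)).
It fails at once if a white bottle is taken from its place (distance of any of white_red, white_blue from where it was at the start of the episode above 0.04 m).
It also fails if it takes over 96 s, if anything falls off the work surface, if the arm or the gripper's body presses on something with over 40 N, if the wrist force passes 120 N, or if a joint passes its speed limit or range.

## Robot

A 6-joint arm with a two-finger parallel gripper is mounted at the origin on the work surface. World frame = base frame: x ahead of the robot, y to its left, z up, the work surface at z = 0. Lengths are in m, angles in rad, forces in N, time in s.
With the tool pointing down it reaches from about 0.375 to 0.975 m from the base axis. Payload 3.8 kg.
Tool frame: the origin (TCP) lies midway between the tips of the shut fingers; the grasp point (between the pads) lies 19 mm behind it; z points along the fingers, y is the line along which they close (so a half turn about z gives the same grasp; the last joint's range is limited). The gripper opens to 85 mm and grips with 20 to 120 N. Pads are 22 mm wide; open, the fingers measure 114 mm over their backs; the gripper's body (76 mm by 85 mm) begins 54 mm behind the grasp point. The pads swing forward as they close: fully open they stand 13 mm farther back than shut.
Start: joints at [1.081, 0.264, 1.604, -0, 1.274, -0.037], TCP at [0.295, 0.607, 0.231] pointing down, gripper open.
Joint ranges: [-2.63, 2.63], [-0.94, 2.18], [0.31, 2.57], [-1.31, 4.45], [0, 2.66], [-2.55, 2.55]. Speed limits (rad/s): [2.57, 2.57, 3.14, 3.14, 3.14, 3.14].

## Interface

Orientations are given as a rotation vector (axis times angle).
In Python, from workcell import status, read_camera, workorder, masks_of gives the robot as it stands.
- The arm moves only by the tool drive_tool, never from a script. Its argument "rows" is a list of rows, each a list of 7 numbers: the turn, a rotation vector about the tool's x, y, z in degrees, then the shift along the tool's x, y, z in m, then the opening, from 0 (shut) to 1 (fully open). In form: [[ax, ay, az, tx, ty, tz, claw], ...]. A call has 1 to 8 rows; each row shifts and turns the commanded pose from where the row before left it, along the tool's axes as they then stand; what a row does not reach is not made up. A row lasts 1/12 s, in which the tool goes at most 41.7 mm and 7.16 degrees, less where a joint would pass 70% of its speed; a pose out of reach is approached as far as the arm can. A call is refused whole if a number of a shift passes 0.0417 or a number of a turn 7.16, either way. A call with a gripper value outside its range is refused whole. The fingers move at their own pace and stop on an object; "force" is the grip in N (left out, the last holds). Time passes only in rows, so rows that do not move let the fingers close. It gives the time, the measured TCP pose, the force, the opening and the grip force at its end, in the units of the state.
- status.read_state(): the state, without advancing time (a new reading comes with each control period).
- read_camera(name): name is "scene" or "top" or "wrist"; returns a dict with "color" (400x640x3 uint8, red, green, blue), "intrinsics" (3x3 intrinsics, pixels), "world_from_camera" (4x4, takes a point from camera to world coordinates); the wrist camera has in their place "mount" (4x4, takes a point from camera to tool coordinates, whose origin is the TCP and whose axes are the flange's). Camera axes: x right, y up, looking along -z (the intrinsics and any distortion apply to the point x, -y, -z); pixel columns grow to the right and rows downward; lengths in m; the calibration is good to about 2 mm. A picture is of the moment at which its call begins: read the wrist's pose just before it. There is no depth.
- workorder.finish_job(): hands the job in; it is judged then, once.
Trained networks look in a picture, given as the dict that the camera call returned (one of the last four; its "shot" number tells which), for a name from the list of things; names that differ only in an ending like _2 or _b are one class to them, and where a whole thing is asked for, a point or a joint stands for the part that bears it (a point fixed in the world has none). Each returns a list of dicts, best first, with "score" (0 to 1); they miss things now and then, are a little off and sometimes report something else, mostly with a low value. They report only what shows in the picture. A call takes as long as a camera call. They do not tell look-alikes from the thing itself.
- masks_of(picture, name): "mask" (400x640 bool, what is visible of it) and "bbox" ([left, top, right, bottom] in pixels, round what is visible of it).
The state is a dict: "time": time; "q": joint angles; "joint_vel": joint speeds; "joint_torque": joint torques, N m; "tool_pos": TCP position; "tcp_rot": TCP orientation; "wrist_force": force on the tool from outside, world axes, zero at the start; "torque": the same for the moment, N m; "width": opening from 0.0 (shut) to 1.0 (fully open); "grip_force": force on a finger pad.
Only numpy, scipy, OpenCV 4.12 (cv2) and the standard library are available. Lean on these libraries where they do the work, as an engineer would, in place of code of your own. Each camera call takes 0.05 s, during which the arm holds its last target. There are 200 camera calls.

## Working session

There is one attempt and no reset: what is moved stays moved. The work goes in short steps, Python scripts to look and compute and a tool call to move; the robot and the scene stay as the last step left them, time stands still between calls to the robot, and variables do not carry over. Pictures are saved under pics/ and viewed, at most 14 in all, crops included, and the job is handed in when it is done.

Besides the shell and the picture viewer there is one more tool, called after ">>>" by a JSON object that holds its "op" and its "data". drive_tool: Moves the arm, as the interface text tells. Its arguments: {"type":"object","properties":{"rows":{"type":"array"},"force":{"type":"number"}},"required":["rows"]}

```bash
mkdir -p pics; ls
python3 - <<'E'
from workcell import status, read_camera, workorder, masks_of
import cv2
print(status.read_state())
for n in ("top","scene"):
    p=read_camera(n); cv2.imwrite(f"pics/{n}0.png",p["color"][:,:,::-1])
    print(n,p["intrinsics"].tolist(),p["world_from_camera"].round(4).tolist(),[k for k in p])
    for o in ["amber_red","amber_blue","amber_yellow","amber_green","white_red","white_blue","red_tub","blue_tub","yellow_tub","green_tub"]:
        print(o,[(round(d["score"],2),[int(v) for v in d["bbox"]]) for d in masks_of(p,o)])
E
```

```text
pics
{'time': 0.0, 'q': array([ 1.08107518e+00,  2.64747970e-01,  1.60538704e+00, -1.80128717e-05,
        1.27370872e+00, -3.69060976e-02]), 'joint_vel': array([-0.00011115,  0.00070334,  0.00132166,  0.00113758,  0.001837  ,
        0.00023218]), 'joint_torque': array([-7.95944816e-04, -5.15101647e+01, -3.67320192e+01, -1.15824751e-04,
        1.25357255e-02,  1.30751111e-06]), 'tool_pos': array([0.29497363, 0.6063135 , 0.22995849]), 'tcp_rot': array([-0.70508271, -3.06086172,  0.00342053]), 'wrist_force': array([0.89607984, 0.22360887, 0.3639944 ]), 'torque': array([ 0.00550592, -0.02919831, -0.00920625]), 'grip_force': 0.0, 'width': 1.001607347556574}
top [[402.18176126876523, 0.0, 321.8602026240099], [0.0, 402.18176126876523, 204.1129259352079], [0.0, 0.0, 1.0]] [[0.0152, 0.9939, -0.1095, 0.3958], [-0.9998, 0.0163, 0.009, -0.0542], [0.0108, 0.1094, 0.9939, 1.1549], [0.0, 0.0, 0.0, 1.0]] ['color', 'intrinsics', 'world_from_camera', 'shot']
amber_red [(0.81, [177, 160, 205, 183])]
amber_blue [(0.56, [212, 151, 232, 172])]
amber_yellow [(0.55, [211, 212, 236, 231])]
amber_green [(0
[... 522 characters left out ...]
0.0, 0.0, 1.0]] [[-0.7563, -0.4954, 0.4273, 1.0834], [0.654, -0.5544, 0.5147, 0.6498], [-0.0181, 0.6687, 0.7433, 1.0635], [0.0, 0.0, 0.0, 1.0]] ['color', 'intrinsics', 'world_from_camera', 'shot']
amber_red [(0.59, [365, 284, 389, 319])]
amber_blue [(0.88, [332, 267, 354, 303]), (0.36, [320, 244, 340, 282])]
amber_yellow [(0.66, [380, 232, 399, 263])]
amber_green [(0.97, [318, 245, 338, 278])]
white_red [(0.82, [402, 249, 424, 286])]
white_blue [(0.79, [350, 210, 369, 243])]
red_tub [(0.94, [253, 183, 292, 214])]
blue_tub [(0.58, [269, 154, 305, 179])]
yellow_tub [(0.84, [284, 171, 319, 202])]
green_tub [(0.83, [172, 150, 216, 191]), (0.8, [270, 108, 315, 145]), (0.67, [239, 162, 280, 194])]
```

Run:
```python
import cv2
a=cv2.imread("pics/top0.png")[100:320,160:490]; cv2.imwrite("pics/topc.png",cv2.resize(a,(792,528),interpolation=cv2.INTER_CUBIC))
a=cv2.imread("pics/scene0.png")[90:330,150:450]; cv2.imwrite("pics/scenec.png",cv2.resize(a,(750,600),interpolation=cv2.INTER_CUBIC))
```

```text
(no output)
```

View pics/topc.png

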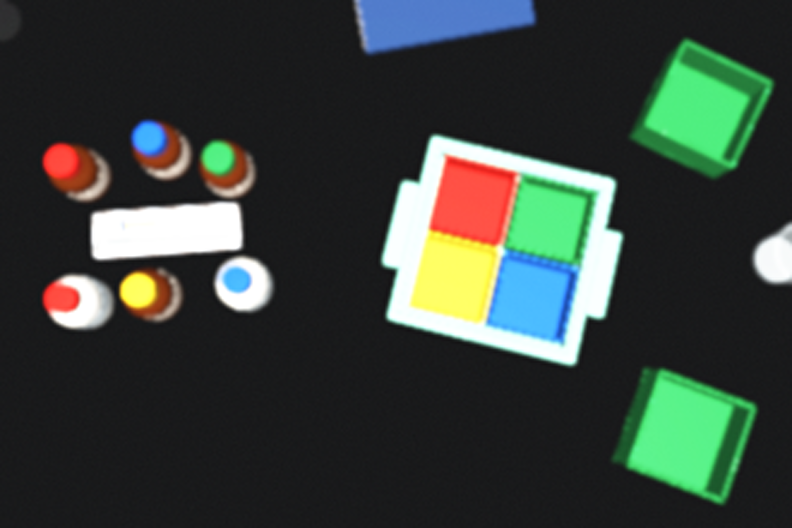

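View pics/scenec.png

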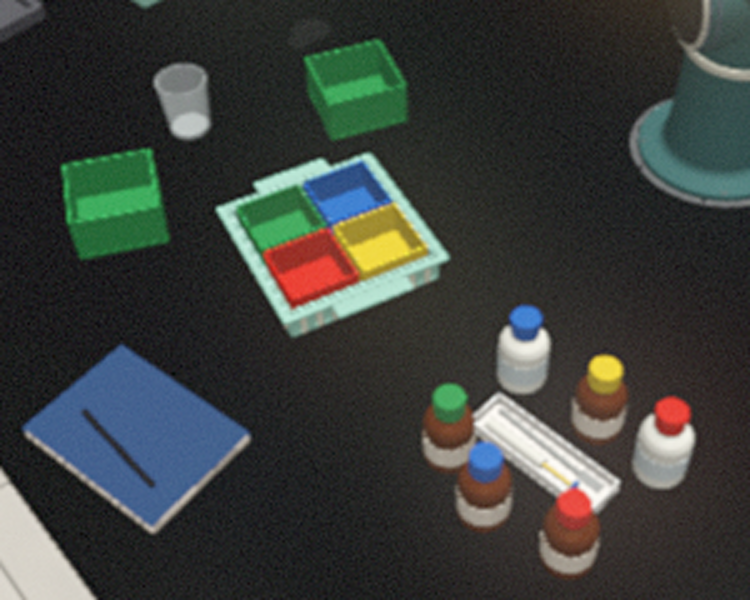

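Top view, full-picture pixels: amber red cap (185,167), blue (222,157), green (251,165) and yellow (218,221). The white red cap is at (185,224) and the white blue at (259,216). There are three green tubs, at (388,190) inside the mint carrier, (445,281) and (452,145). The one in the carrier fits, because it is the smaller one and set two by two with red, yellow and blue. The enlarged crops above confirm this.

```bash
cat > h.py <<'E'
import numpy as np, cv2
from scipy.optimize import least_squares
from scipy.spatial.transform import Rotation as R
from workcell import status, read_camera
HUE={"red":(174,6),"blue":(98,125),"yellow":(20,36),"green":(45,85)}
def blobs(img,col,smin=110,vmin=60):
    h=cv2.cvtColor(cv2.GaussianBlur(img,(3,3),0),cv2.COLOR_RGB2HSV); lo,hi=HUE[col]
    H=h[...,0]; m=((H>=lo)&(H<=hi)) if lo<hi else ((H>=lo)|(H<=hi))
    m&=(h[...,1]>smin)&(h[...,2]>vmin)
    n,l,s,c=cv2.connectedComponentsWithStats(m.astype(np.uint8))
    return [(int(s[i,4]),c[i],s[i,:4],l==i) for i in range(1,n) if s[i,4]>20]
def proj(K,T,P):
    c=(np.asarray(P)-T[:3,3])@T[:3,:3]
    return np.c_[K[0,2]+K[0,0]*c[:,0]/-c[:,2],K[1,2]-K[1,1]*c[:,1]/-c[:,2]]
def cen(K,T,P):
    h=cv2.convexHull(proj(K,T,P).astype(np.float32)); m=cv2.moments(h)
    return np.array([m["m10"],m["m01"]])/m["m00"],m["m00"]
def tool():
    s=status.read_state(); T=np.eye(4); T[:3,:3]=R.from_rotvec(s["tcp_rot"]).as_matrix(); T[:3,3]=s["tool_pos"]; return T
a=np.linspace(0,2*np.pi,40)
def cap(xy,z0=0.0): return np.vstack([np.c_[xy[0]+.017*np.cos(a),xy[1]+.017*np.sin(a),0*a+z0+z] for z in (.080,.105)])
def ray(K,T,uv,z):
    d=T[:3,:3]@np.array([(uv[0]-K[0,2])/K[0,0],-(uv[1]-K[1,2])/K[1,1],-1]); return T[:3,3]+d*(z-T[2,3])/d[2]
E
python3 - <<'E'
from h import *
V={n:read_camera(n) for n in("top","scene")}
K={n:V[n]["intrinsics"] for n in V};T={n:V[n]["world_from_camera"] for n in V}
B={n:{c:blobs(V[n]["color"],c) for c in HUE} for n in V}
def near(n,c,uv):
    b=min(B[n][c],key=lambda b:np.hypot(*(b[1]-uv))); return b
caps={"amber_red":("red",(185,167),(380,290)),"amber_blue":("blue",(222,157),(344,274)),"amber_yellow":("yellow",(218,221),(392,239)),"amber_green":("green",(251,165),(330,251)),"white_red":("red",(185,224),(419,256)),"white_blue":("blue",(259,216),(360,219))}
for k,(c,u,v) in caps.items():
    bs=[("top",near("top",c,u)),("scene",near("scene",c,v))]
    sol=least_squares(lambda p:np.r_[tuple(cen(K[n],T[n],cap(p))[0]-b[1] for n,b in bs)],ray(K["top"],T["top"],u,.1)[:2])
    one=[least_squares(lambda p:cen(K[n],T[n],cap(p))[0]-b[1],sol.x).x.round(4) for n,b in bs]
    print(k,sol.x.round(4),one,sol.fun.round(1),[(b[0],round(cen(K[n],T[n],cap(sol.x))[1])) for n,b in bs])
tubs={"red":((356,184),(274,199)),"green":((388,190),(260,178)),"yellow":((350,216),(301,187)),"blue":((382,224),(288,168))}
tb={(n,c):near(n,c,uv) for c,t in tubs.items() for n,uv in zip(("top","scene"),t)}
off={"red":(0,0),"green":(1,0),"yellow":(0,1),"blue":(1,1)}
def ctr(p,c):
    i,j=off[c]; e=np.array([np.cos(p[2]),np.sin(p[2])]);f=np.array([e[1],-e[0]]) # e: red->green, f: red->yellow
    return p[:2]+.094*((i-.5)*e+(j-.5)*f),e,f
def box(p,c):
    m,e,f=ctr(p,c); return [np.r_[m+.044*(s*e+t*f),z] for s in(-1,1) for t in(-1,1) for z in(.042,.054)]
g=[ray(K["top"],T["top"],tubs[c][0],.03)[:2] for c in tubs]; d=g[1]-g[0]; print(np.round(g,3), np.cross(d,g[2]-g[0]))
sgn=1
sol=least_squares(lambda p:np.r_[tuple(cen(K[n],T[n],box(p,c))[0]-b[1] for (n,c),b in tb.items())],np.r_[np.mean(g,0),np.arctan2(d[1],d[0])])
print(sol.x,sol.fun.round(1)); 
for k,b in tb.items(): print(k,b[0],round(cen(K[k[0]],T[k[0]],box(sol.x,k[1]))[1]),b[1].round(1))
for c in tubs: print(c,ctr(sol.x,c)[0].round(4))
E
```

```text
amber_red [0.6069 0.302 ] [array([0.6069, 0.3027]), array([0.6074, 0.3019])] [ 0.3 -0.   0.2 -0.1] [(236, 170), (203, 213)]
amber_blue [0.6345 0.2058] [array([0.6365, 0.2079]), array([0.6325, 0.2046])] [ 0.7  0.7 -0.3  0.8] [(185, 162), (157, 198)]
amber_yellow [0.4632 0.2105] [array([0.4651, 0.213 ]), array([0.4612, 0.208 ])] [0.9 0.8 0.2 0.9] [(201, 162), (203, 178)]
amber_green [0.6127 0.1275] [array([0.6153, 0.1295]), array([0.6095, 0.125 ])] [ 0.7  1.  -0.3  1.2] [(170, 155), (147, 182)]
white_red [0.4537 0.2952] [array([0.4551, 0.298 ]), array([0.4487, 0.2903])] [1.1 0.6 0.2 2.2] [(162, 172), (196, 192)]
white_blue [0.4762 0.1025] [array([0.4782, 0.1038]), array([0.4732, 0.1001])] [ 0.5  0.8 -0.1  1.1] [(84, 149), (146, 163)]
[[ 0.579 -0.16 ]
 [ 0.563 -0.251]
 [ 0.487 -0.144]
 [ 0.466 -0.234]] -0.008526438025242852
[ 0.52315226 -0.19628936 -1.76165194] [-0.7  0.2  0.8 -0.5  0.1 -1.1 -0.1  0.9  0.4  1.2  0.  -1.1  1.1 -0.3
 -0.2  0.4]
('top', 'red') 941 1016 [357.  182.9]
('scene', 'red') 696 716 [273.8 196.8]
('top', 'green') 1009 1031 [389.2 191.2]
('scene', 'green') 545 644 [261.4 176.6]
('top', 'yellow') 962 1033 [349.3 214.9]
('scene', 'yellow') 660 679 [301.6 186.1]
('top', 'blue') 1057 1048 [381.9 223.3]
('scene', 'blue') 513 612 [287.9 166.6]
red [ 0.5782 -0.1591]
green [ 0.5604 -0.2514]
yellow [ 0.4859 -0.1412]
blue [ 0.4681 -0.2335]<stdin>:21: DeprecationWarning: Arrays of 2-dimensional vectors are deprecated. Use arrays of 3-dimensional vectors instead. (deprecated in NumPy 2.0)
```

>>> {"op": "drive_tool", "data": {"rows": [[0,0,7.1,0,0,0,1],[0,0,7.1,0,0,0,1],[0,0,7.1,0,0,0,1],[0,0,7.1,0,0,0,1],[0,0,7.1,0,0,0,1],[0,0,7.1,0,0,0,1],[0,0,7.1,0,0,0,1],[0,0,7.1,0,0,0,1]], "force": 50}}

```text
time: 1.87
tool_pos: [0.2953, 0.607, 0.2313]
tcp_rot: [-2.084, -2.351, 0.0]
wrist_force: [1.0, -0.1, -0.4]
width: 1.002
grip_force: 0.0
```

>>> {"op": "drive_tool", "data": {"rows": [[0,0,7.1,0,0,0,1],[0,0,0.2,0,0,0,1],[0,0,0,-0.02,0.02,0,1],[0,0,0,-0.03,0.03,0,1],[0,0,0,-0.03,0.03,0,1],[0,0,0,-0.03,0.03,0,1],[0,0,0,-0.03,0.03,0,1],[0,0,0,-0.02,0.03,0,1]]}}

```text
time: 2.53
tool_pos: [0.464, 0.4465, 0.2315]
tcp_rot: [2.218, 2.224, -0.001]
wrist_force: [0.5, -0.0, -1.1]
width: 0.996
grip_force: 0.0
```

>>> {"op": "drive_tool", "data": {"rows": [[0,0,0,-0.025,0.025,0,1],[0,0,0,-0.03,0.03,0,1],[0,0,0,-0.03,0.03,0,1],[0,0,0,-0.03,0.03,0,1],[0,0,0,-0.02,0.017,0,1],[0,0,0,-0.01,0.01,0,1],[0,0,0,0,0,0,1]]}}

```text
time: 3.12
tool_pos: [0.6053, 0.3031, 0.2311]
tcp_rot: [2.223, 2.219, -0.0]
wrist_force: [-0.2, 1.2, -0.5]
width: 1.001
grip_force: 0.0
```

```bash
cat > w.py <<'E'
from h import *
import sys
def look(name,guess,png=None,z0=0.0):
    """measure a cap of colour from the wrist camera; prints world xy and the shift in tool axes"""
    Tt=tool(); p=read_camera("wrist"); T=Tt@p["mount"]; K=p["intrinsics"]
    if png: cv2.imwrite(png,p["color"][:,:,::-1])
    u=cen(K,T,cap(guess,z0))[0]; bs=[b for b in blobs(p["color"],name) if b[0]>150]
    print("tcp",Tt[:3,3].round(4),"expect",u.round(0),"blobs",[(b[0],b[1].round(0).tolist()) for b in bs])
    if bs:
        b=min(bs,key=lambda b:np.hypot(*(b[1]-u)))
        x=least_squares(lambda q:cen(K,T,cap(q,z0))[0]-b[1],guess).x
        d=np.r_[x,z0+.075]-Tt[:3,3]; print("xy",x.round(4),"area",b[0],round(cen(K,T,cap(x,z0))[1]),"bbox",b[2],"dtool",(Tt[:3,:3].T@d).round(4))
if __name__=="__main__": look(sys.argv[1],(float(sys.argv[2]),float(sys.argv[3])),sys.argv[4] if len(sys.argv)>4 else None)
E
python3 w.py red .607 .302 pics/w1.png
```

```text
tcp [0.6053 0.3031 0.2311] expect [319. 195.] blobs [(1684, [318.0, 195.0]), (1831, [135.0, 206.0]), (363, [359.0, 267.0]), (197, [336.0, 332.0])]
xy [0.6059 0.3013] area 1684 1547 bbox [295 172  53  47] dtool [-0.0017  0.0005  0.1561]
```

View pics/w1.png

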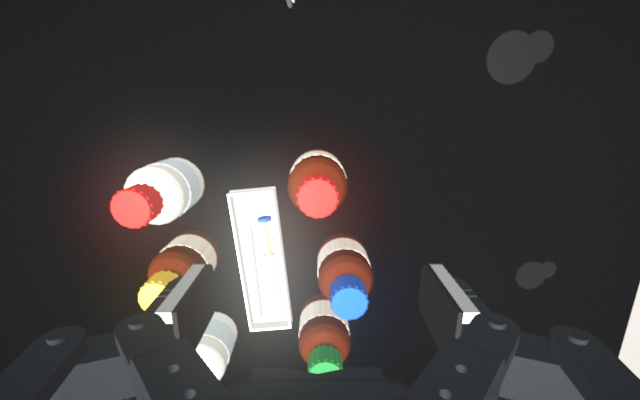

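The wrist view shows the amber red bottle with its cap at (318,195), as predicted. The white red cap is at (135,206), off to the left.

>>> {"op": "drive_tool", "data": {"rows": [[0,0,0,-0.001,0.001,0.03,1],[0,0,0,-0.001,0,0.035,1],[0,0,0,0,0,0.03,1],[0,0,0,0,0,0.03,1],[0,0,0,0,0,0.02,1],[0,0,0,0,0,0.01,1],[0,0,0,0,0,0,1],[0,0,0,0,0,0,0.5]], "force": 50}}

```text
time: 3.83
tool_pos: [0.6037, 0.3048, 0.0766]
tcp_rot: [-2.22, -2.222, 0.0]
wrist_force: [0.0, 0.3, -0.2]
width: 0.879
grip_force: 0.0
```

>>> {"op": "drive_tool", "data": {"rows": [[0,0,0,0,0,0,0],[0,0,0,0,0,0,0],[0,0,0,0,0,0,0],[0,0,0,0,0,0,0],[0,0,0,0,0,0,0],[0,0,0,0,0,0,0]]}}

```text
time: 4.33
tool_pos: [0.6059, 0.3041, 0.0786]
tcp_rot: [2.222, 2.219, 0.006]
wrist_force: [0.4, -0.7, 7.2]
width: 0.384
grip_force: 50.0
```

>>> {"op": "drive_tool", "data": {"rows": [[0,0,0,0,0,-0.005,0],[0,0,0,0,0,-0.015,0],[0,0,0,0,0,-0.025,0],[0,0,0,0,0,-0.03,0],[0,0,0,0,0,-0.03,0],[0,0,0,0,0,-0.03,0],[0,0,0,0,0,-0.015,0],[0,0,0,0,0,0,0]]}}

```text
time: 5.0
tool_pos: [0.6068, 0.3045, 0.2329]
tcp_rot: [2.22, 2.218, 0.014]
wrist_force: [1.1, -0.2, -2.3]
width: 0.381
grip_force: 50.1
```

Run:
```python
from h import *
for i in range(4):
    p=read_camera("scene" if i else "wrist"); s=status.read_state(); print(s["tool_pos"].round(4),s["tcp_rot"].round(3),s["grip_force"],s["wrist_force"].round(1),s["width"])
    if i<2: cv2.imwrite(f"pics/l{i}.png",p["color"][:,:,::-1])
a=cv2.imread("pics/l1.png")[90:330,250:550]; cv2.imwrite("pics/l1.png",cv2.resize(a,(750,600)))
```

```text
[0.6056 0.304  0.2297] [2.221 2.219 0.008] 50.07817625999451 [-0.  -0.7 -3.6] 0.38339987058973357
[0.6042 0.3034 0.2269] [2.222e+00 2.220e+00 1.000e-03] 50.07860541343689 [ 0.5 -0.3 -2.9] 0.3805323626828476
[0.6033 0.303  0.2249] [-2.222 -2.22   0.004] 50.080504417419434 [-0.7 -0.4 -4.5] 0.38151468920167064
[0.6029 0.3028 0.2238] [-2.221 -2.219  0.006] 50.07948696613312 [-0.4  0.2 -2.6] 0.3790998758302391
```

View pics/l1.png

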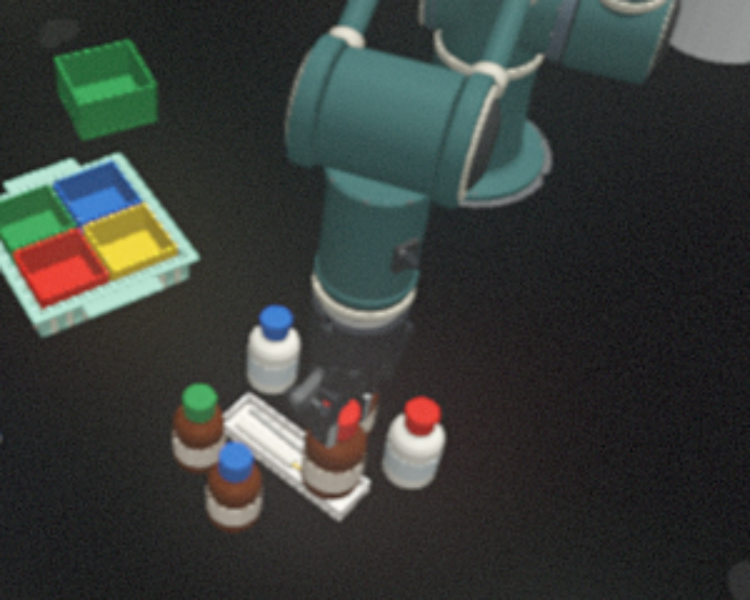

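The scene view shows the amber red bottle hanging upright in the gripper at crop (335,450). The other bottles are still standing.

>>> {"op": "drive_tool", "data": {"rows": [[0,0,0,-0.01,0,0,0],[0,0,0,-0.02,-0.002,0,0],[0,0,0,-0.03,-0.002,0,0],[0,0,0,-0.03,-0.002,0,0],[0,0,0,-0.03,-0.002,0,0],[0,0,0,-0.03,-0.002,0,0],[0,0,0,-0.03,-0.002,0,0],[0,0,0,-0.03,-0.002,0,0]]}}

```text
time: 5.87
tool_pos: [0.5885, 0.0913, 0.2241]
tcp_rot: [-2.221, -2.219, 0.005]
wrist_force: [-0.0, -1.3, -2.5]
width: 0.384
grip_force: 50.1
```

>>> {"op": "drive_tool", "data": {"rows": [[0,0,0,-0.03,-0.002,0,0],[0,0,0,-0.03,-0.002,0,0],[0,0,0,-0.03,-0.002,0,0],[0,0,0,-0.03,-0.002,0,0],[0,0,0,-0.03,-0.002,0,0],[0,0,0,-0.03,-0.001,0,0],[0,0,0,-0.03,0,0,0],[0,0,0,-0.02,0,0,0]]}}

```text
time: 6.53
tool_pos: [0.5771, -0.1395, 0.2243]
tcp_rot: [-2.222, -2.218, 0.005]
wrist_force: [0.6, 1.6, -2.7]
width: 0.38
grip_force: 50.1
```

>>> {"op": "drive_tool", "data": {"rows": [[0,0,0,-0.015,0,0,0],[0,0,0,-0.007,0,0,0],[0,0,0,0,0,0,0],[0,0,0,0,0,0,0],[0,0,0,0,0,0,0],[0,0,0,0,0,0,0]]}}

```text
time: 7.03
tool_pos: [0.579, -0.1572, 0.2262]
tcp_rot: [-2.22, -2.222, -0.0]
wrist_force: [0.1, 1.1, -2.0]
width: 0.379
grip_force: 50.1
```

Run:
```python
from h import *
Tt=tool(); p=read_camera("wrist"); cv2.imwrite("pics/w2.png",p["color"][:,:,::-1])
s=status.read_state(); print(Tt.round(3),s["tool_pos"],s["wrist_force"])
T=Tt@p["mount"];K=p["intrinsics"]
for c,m in dict(red=(.5782,-.1591),green=(.5604,-.2514),yellow=(.4859,-.1412),blue=(.4681,-.2335)).items():
    print(c,proj(K,T,[[*m,.007]]).round(),[(b[0],b[1].round()) for b in blobs(p["color"],c) if b[0]>300])
```

```text
[[-0.001  1.    -0.     0.579]
 [ 1.     0.001  0.    -0.157]
 [ 0.    -0.    -1.     0.226]
 [ 0.     0.     0.     1.   ]] [ 0.57904662 -0.15726071  0.226269  ] [-0.3499932   0.13235448 -3.34358028]
red [[316. 176.]] [(5317, array([319., 166.])), (7120, array([317., 292.]))]
green [[301. 256.]] [(2648, array([ 70., 345.]))]
yellow [[229. 160.]] [(9735, array([220., 161.]))]
blue [[219. 241.]] [(24242, array([574., 136.])), (7298, array([203., 252.]))]
```

View pics/w2.png

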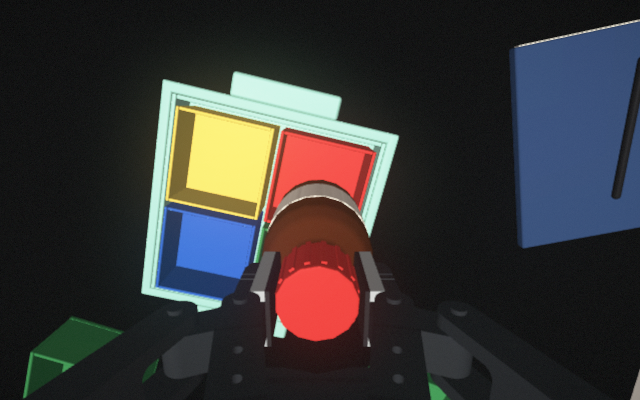

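Wrist view: the red bottle hangs upright with its cap at (317,292), over the red tub at (320,170). The yellow floor is at about (232,158), against a prediction of (229,160). The carrier fit holds.

>>> {"op": "drive_tool", "data": {"rows": [[0,0,0,0,0,0.01,0],[0,0,0,0,0,0.025,0],[0,0,0,0,0,0.03,0],[0,0,0,0,0,0.03,0],[0,0,0,0,0,0.02,0],[0,0,0,0,0,0.013,0],[0,0,0,0,0,0.004,0],[0,0,0,0,0,0,0]]}}

```text
time: 7.75
tool_pos: [0.5782, -0.1579, 0.0929]
tcp_rot: [-2.22, -2.22, 0.002]
wrist_force: [-0.1, 1.2, -1.9]
width: 0.38
grip_force: 50.0
```

>>> {"op": "drive_tool", "data": {"rows": [[0,0,0,0,0,0,0],[0,0,0,0,0,0,0],[0,0,0,0,0,0,0]]}}

```text
time: 8.0
tool_pos: [0.5805, -0.1589, 0.0964]
tcp_rot: [2.22, 2.218, 0.003]
wrist_force: [-0.2, -0.4, -2.6]
width: 0.376
grip_force: 50.0
```

>>> {"op": "drive_tool", "data": {"rows": [[0,0,0,0,0,0.002,0],[0,0,0,0,0,0.002,0],[0,0,0,0,0,0.002,0],[0,0,0,0,0,0,0],[0,0,0,0,0,0,0]]}}

```text
time: 8.42
tool_pos: [0.5787, -0.1584, 0.0879]
tcp_rot: [-2.222, -2.22, 0.0]
wrist_force: [0.2, -0.5, -2.4]
width: 0.38
grip_force: 50.0
```

>>> {"op": "drive_tool", "data": {"rows": [[0,0,0,0,0,0.002,0],[0,0,0,0,0,0,0],[0,0,0,0,0,0,0]]}}

```text
time: 8.67
tool_pos: [0.5788, -0.1584, 0.086]
tcp_rot: [-2.222, -2.22, 0.0]
wrist_force: [0.4, -1.1, -1.9]
width: 0.38
grip_force: 50.0
```

>>> {"op": "drive_tool", "data": {"rows": [[0,0,0,0,0,0.002,0],[0,0,0,0,0,0,0],[0,0,0,0,0,0,0]]}}

```text
time: 8.92
tool_pos: [0.5793, -0.1587, 0.0855]
tcp_rot: [2.222, 2.22, 0.0]
wrist_force: [-2.5, 1.5, 5.1]
width: 0.379
grip_force: 50.7
```

>>> {"op": "drive_tool", "data": {"rows": [[0,0,0,0,0,0.001,0],[0,0,0,0,0,0,0],[0,0,0,0,0,0,0]]}}

```text
time: 9.17
tool_pos: [0.5794, -0.1587, 0.0855]
tcp_rot: [2.222, 2.22, 0.0]
wrist_force: [-4.8, 2.0, 11.1]
width: 0.378
grip_force: 51.7
```

>>> {"op": "drive_tool", "data": {"rows": [[0,0,0,0,0,-0.001,0],[0,0,0,0,0,0,0.5],[0,0,0,0,0,0,0.8],[0,0,0,0,0,0,1],[0,0,0,0,0,0,1],[0,0,0,0,0,0,1],[0,0,0,0,0,0,1],[0,0,0,0,0,0,1]]}}

```text
time: 9.83
tool_pos: [0.5789, -0.1585, 0.0841]
tcp_rot: [-2.222, -2.221, 0.0]
wrist_force: [-0.5, 0.6, 0.7]
width: 0.994
grip_force: 0.0
```

>>> {"op": "drive_tool", "data": {"rows": [[0,0,0,0,0,-0.01,1],[0,0,0,0,0,-0.03,1],[0,0,0,0,0,-0.03,1],[0,0,0,0,0,-0.04,1],[0,0,0,0,0,-0.03,1],[0,0,0,0,0,-0.007,1],[0,0,0,0,0,0,1]]}}

```text
time: 10.42
tool_pos: [0.5814, -0.1592, 0.2365]
tcp_rot: [2.217, 2.215, 0.006]
wrist_force: [0.4, 0.1, 0.3]
width: 1.007
grip_force: 0.0
```

Run:
```python
from h import *
from w import look
look("red",(.579,-.159),"pics/w3.png",.007)
```

```text
tcp [ 0.5814 -0.1592  0.2365] expect [313. 193.] blobs [(6934, [314.0, 180.0])]
xy [ 0.58   -0.1481] area 6934 1573 bbox [261 125 109 109] dtool [ 0.0116 -0.0027  0.1544]
```

>>> {"op": "drive_tool", "data": {"rows": [[0,0,0,0.02,0.003,0,1],[0,0,0,0.035,0.006,0,1],[0,0,0,0.035,0.006,0,1],[0,0,0,0.035,0.006,0,1],[0,0,0,0.035,0.006,0,1],[0,0,0,0.035,0.006,0,1],[0,0,0,0.035,0.006,0,1],[0,0,0,0.035,0.006,0,1]]}}

```text
time: 11.13
tool_pos: [0.6225, 0.108, 0.2281]
tcp_rot: [-2.22, -2.219, 0.006]
wrist_force: [0.3, -0.1, -0.1]
width: 1.0
grip_force: 0.0
```

>>> {"op": "drive_tool", "data": {"rows": [[0,0,0,0.035,0.006,0,1],[0,0,0,0.035,0.004,0,1],[0,0,0,0.02,0,0,1],[0,0,0,0.01,0,0,1],[0,0,0,0,0,0,1],[0,0,0,0,0,0,1],[0,0,0,0,0,0,1]]}}

```text
time: 11.72
tool_pos: [0.6338, 0.2049, 0.2302]
tcp_rot: [-2.223, -2.219, 0.003]
wrist_force: [-0.3, -0.5, -0.1]
width: 0.998
grip_force: 0.0
```

Run:
```python
from h import *
from w import look
look("blue",(.6345,.2058),"pics/w4.png")
look("green",(.6127,.1275))
look("yellow",(.4632,.2105))
```

```text
tcp [0.6338 0.2049 0.2302] expect [318. 192.] blobs [(1461, [318.0, 194.0]), (944, [141.0, 298.0])]
xy [0.6339 0.2042] area 1461 1558 bbox [297 172  42  45] dtool [-0.0004  0.0003  0.1552]
tcp [0.634  0.2047 0.2307] expect [294. 277.] blobs [(1168, [294.0, 281.0])]
xy [0.6129 0.1237] area 1168 1508 bbox [274 260  39  40] dtool [-0.0809 -0.0208  0.1558]
tcp [0.6342 0.2047 0.231 ] expect [111. 186.] blobs [(946, [118.0, 186.0])]
xy [0.4687 0.2111] area 946 2025 bbox [ 83 166  57  47] dtool [ 0.0061 -0.1655  0.1561]
```

View pics/w4.png

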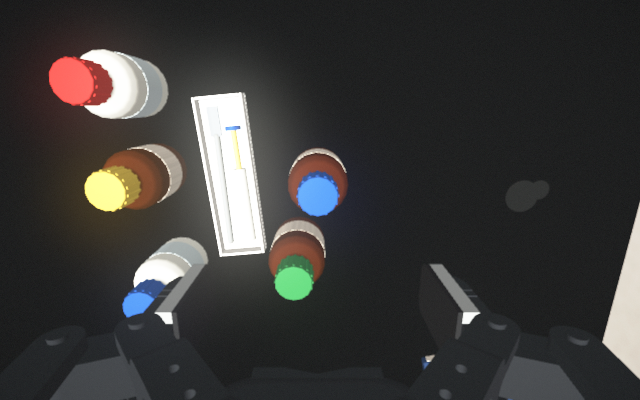

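The amber blue cap is at (318,194), right under the tool. The white blue cap is at (141,300), far left, so this is the amber one.

>>> {"op": "drive_tool", "data": {"rows": [[0,0,0,0,0,0.03,1],[0,0,0,0,0,0.035,1],[0,0,0,0,0,0.03,1],[0,0,0,0,0,0.03,1],[0,0,0,0,0,0.02,1],[0,0,0,0,0,0.008,1],[0,0,0,0,0,0,1],[0,0,0,0,0,0,0.5]]}}

```text
time: 12.53
tool_pos: [0.6348, 0.206, 0.079]
tcp_rot: [2.223, 2.219, 0.001]
wrist_force: [-0.3, -0.2, 0.3]
width: 0.884
grip_force: 0.0
```

>>> {"op": "drive_tool", "data": {"rows": [[0,0,0,0,0,0,0],[0,0,0,0,0,0,0],[0,0,0,0,0,0,0],[0,0,0,0,0,0,0],[0,0,0,0,0,0,0],[0,0,0,0,0,0,0]]}}

```text
time: 13.03
tool_pos: [0.6353, 0.2069, 0.0805]
tcp_rot: [2.221, 2.22, 0.004]
wrist_force: [-2.1, 0.1, 6.1]
width: 0.378
grip_force: 49.5
```

>>> {"op": "drive_tool", "data": {"rows": [[0,0,0,0,0,-0.005,0],[0,0,0,0,0,-0.015,0],[0,0,0,0,0,-0.025,0],[0,0,0,0,0,-0.03,0],[0,0,0,0,0,-0.03,0],[0,0,0,0,0,-0.03,0],[0,0,0,0,0,-0.015,0],[0,0,0,0,0,0,0]]}}

```text
time: 13.7
tool_pos: [0.6369, 0.2073, 0.2341]
tcp_rot: [2.219, 2.218, 0.013]
wrist_force: [0.4, 0.6, -1.9]
width: 0.382
grip_force: 50.1
```

>>> {"op": "drive_tool", "data": {"rows": [[0,0,0,-0.01,-0.004,0,0],[0,0,0,-0.02,-0.008,0,0],[0,0,0,-0.03,-0.0115,0,0],[0,0,0,-0.03,-0.0115,0,0],[0,0,0,-0.03,-0.0115,0,0],[0,0,0,-0.03,-0.0115,0,0],[0,0,0,-0.03,-0.0115,0,0],[0,0,0,-0.03,-0.0115,0,0]]}}

```text
time: 14.37
tool_pos: [0.5498, -0.0052, 0.2247]
tcp_rot: [-2.219, -2.218, 0.007]
wrist_force: [0.2, 0.6, -1.4]
width: 0.382
grip_force: 50.0
```

>>> {"op": "drive_tool", "data": {"rows": [[0,0,0,-0.03,-0.0115,0,0],[0,0,0,-0.03,-0.0115,0,0],[0,0,0,-0.03,-0.0115,0,0],[0,0,0,-0.03,-0.0115,0,0],[0,0,0,-0.03,-0.0115,0,0],[0,0,0,-0.03,-0.0115,0,0],[0,0,0,-0.025,-0.009,0,0],[0,0,0,-0.015,-0.005,0,0]]}}

```text
time: 15.03
tool_pos: [0.4662, -0.2252, 0.225]
tcp_rot: [-2.221, -2.215, 0.005]
wrist_force: [-0.2, 0.1, -2.8]
width: 0.381
grip_force: 50.1
```

>>> {"op": "drive_tool", "data": {"rows": [[0,0,0,-0.008,-0.002,0,0],[0,0,0,0,0,0,0],[0,0,0,0,0,0,0],[0,0,0,0,0,0,0],[0,0,0,0,0,0,0],[0,0,0,0,0,0,0]]}}

```text
time: 15.53
tool_pos: [0.4682, -0.2304, 0.2281]
tcp_rot: [-2.22, -2.222, -0.0]
wrist_force: [-1.0, 0.1, -2.4]
width: 0.381
grip_force: 50.1
```

>>> {"op": "drive_tool", "data": {"rows": [[0,0,0,-0.002,0,0.01,0],[0,0,0,0,0,0.025,0],[0,0,0,0,0,0.03,0],[0,0,0,0,0,0.03,0],[0,0,0,0,0,0.02,0],[0,0,0,0,0,0.014,0],[0,0,0,0,0,0.006,0],[0,0,0,0,0,0,0]]}}

```text
time: 16.2
tool_pos: [0.4665, -0.2323, 0.091]
tcp_rot: [-2.219, -2.218, 0.002]
wrist_force: [-0.4, 0.8, -3.1]
width: 0.382
grip_force: 50.1
```

>>> {"op": "drive_tool", "data": {"rows": [[0,0,0,0,0,0,0],[0,0,0,0,0,0,0],[0,0,0,0,0,0.002,0],[0,0,0,0,0,0,0],[0,0,0,0,0,0.002,0],[0,0,0,0,0,0,0],[0,0,0,0,0,0,0]]}}

```text
time: 16.78
tool_pos: [0.4679, -0.2334, 0.0894]
tcp_rot: [2.222, 2.22, 0.0]
wrist_force: [-0.0, 0.3, -2.1]
width: 0.379
grip_force: 50.1
```

>>> {"op": "drive_tool", "data": {"rows": [[0,0,0,0,0,0.002,0],[0,0,0,0,0,0,0],[0,0,0,0,0,0,0]]}}

```text
time: 17.03
tool_pos: [0.4682, -0.2336, 0.0876]
tcp_rot: [2.222, 2.22, 0.0]
wrist_force: [-0.5, 0.4, 0.9]
width: 0.377
grip_force: 50.1
```

>>> {"op": "drive_tool", "data": {"rows": [[0,0,0,0,0,0.001,0],[0,0,0,0,0,0,0],[0,0,0,0,0,0,0]]}}

```text
time: 17.28
tool_pos: [0.4683, -0.2338, 0.0875]
tcp_rot: [2.222, 2.22, -0.0]
wrist_force: [-3.0, -0.6, 5.5]
width: 0.382
grip_force: 50.8
```

>>> {"op": "drive_tool", "data": {"rows": [[0,0,0,0,0,-0.0005,0],[0,0,0,0,0,0,0.5],[0,0,0,0,0,0,0.8],[0,0,0,0,0,0,1],[0,0,0,0,0,0,1],[0,0,0,0,0,0,1],[0,0,0,0,0,0,1],[0,0,0,0,0,0,1]]}}

```text
time: 17.95
tool_pos: [0.4679, -0.2334, 0.0867]
tcp_rot: [-2.222, -2.221, 0.0]
wrist_force: [0.1, 0.3, -0.7]
width: 1.002
grip_force: 0.0
```

>>> {"op": "drive_tool", "data": {"rows": [[0,0,0,0,0,-0.01,1],[0,0,0,0,0,-0.03,1],[0,0,0,0,0,-0.03,1],[0,0,0,0,0,-0.04,1],[0,0,0,0,0,-0.03,1],[0,0,0,0,0,-0.005,1],[0,0,0,0,0,0,1]]}}

```text
time: 18.53
tool_pos: [0.47, -0.2346, 0.2362]
tcp_rot: [2.217, 2.215, 0.003]
wrist_force: [-0.2, -0.6, 0.1]
width: 0.995
grip_force: 0.0
```

>>> {"op": "drive_tool", "data": {"rows": [[0,0,0,0.02,0.008,0,1],[0,0,0,0.035,0.0143,0,1],[0,0,0,0.035,0.0143,0,1],[0,0,0,0.035,0.0143,0,1],[0,0,0,0.035,0.0143,0,1],[0,0,0,0.035,0.0143,0,1],[0,0,0,0.035,0.0143,0,1],[0,0,0,0.035,0.0143,0,1]]}}

```text
time: 19.2
tool_pos: [0.5752, 0.0334, 0.2296]
tcp_rot: [-2.22, -2.219, 0.004]
wrist_force: [0.9, -0.2, 0.2]
width: 1.001
grip_force: 0.0
```

>>> {"op": "drive_tool", "data": {"rows": [[0,0,0,0.035,0.0143,0,1],[0,0,0,0.035,0.0143,0,1],[0,0,0,0.02,0.008,0,1],[0,0,0,0.004,0,0,1],[0,0,0,0,0,0,1],[0,0,0,0,0,0,1],[0,0,0,0,0,0,1]]}}

```text
time: 19.78
tool_pos: [0.6119, 0.1242, 0.2308]
tcp_rot: [-2.223, -2.219, 0.003]
wrist_force: [-1.3, 0.2, 0.3]
width: 0.998
grip_force: 0.0
```

Run:
```python
from h import *
from w import look
look("green",(.6128,.1255),"pics/w5.png")
look("yellow",(.4632,.2105))
look("blue",(.4762,.1025))
p=read_camera("scene");a=p["color"][90:330,150:450,::-1]; cv2.imwrite("pics/s5.png",cv2.resize(a,(750,600),interpolation=cv2.INTER_CUBIC))
```

```text
tcp [0.6119 0.1242 0.2308] expect [319. 192.] blobs [(1324, [319.0, 191.0])]
xy [0.613  0.1266] area 1324 1552 bbox [299 169  40  44] dtool [0.0025 0.0014 0.1558]
tcp [0.6122 0.124  0.2312] expect [122.  83.] blobs [(2370, [122.0, 84.0]), (561, [228.0, 374.0])]
xy [0.4628 0.2098] area 2370 2428 bbox [93 58 61 52] dtool [ 0.0855 -0.1494  0.1563]
tcp [0.6124 0.124  0.2316] expect [158. 218.] blobs [(1680, [157.0, 218.0]), (2832, [536.0, 308.0])]
xy [0.4757 0.1022] area 1680 1810 bbox [133 196  50  45] dtool [-0.0221 -0.1365  0.1566]
```

View pics/s5.png

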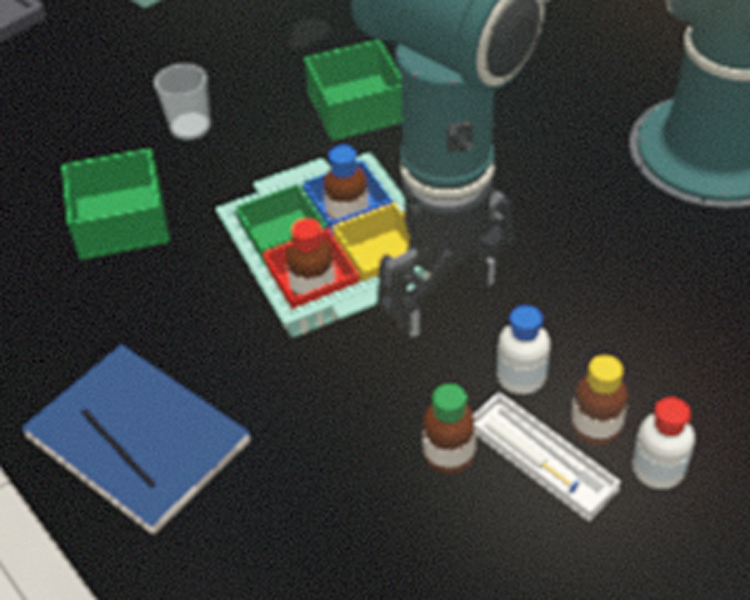

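The red bottle at crop (310,255) and the blue one at (345,180) stand upright in their own tubs. The white bottles are untouched. Next is the amber green bottle.

>>> {"op": "drive_tool", "data": {"rows": [[0,0,0,0.001,0.001,0.03,1],[0,0,0,0.001,0,0.035,1],[0,0,0,0,0,0.03,1],[0,0,0,0,0,0.03,1],[0,0,0,0,0,0.02,1],[0,0,0,0,0,0.008,1],[0,0,0,0,0,0,1],[0,0,0,0,0,0,0.5]]}}

```text
time: 20.65
tool_pos: [0.6143, 0.1272, 0.0794]
tcp_rot: [2.223, 2.22, 0.001]
wrist_force: [0.5, 1.0, 0.6]
width: 0.884
grip_force: 0.0
```

>>> {"op": "drive_tool", "data": {"rows": [[0,0,0,0,0,0,0],[0,0,0,0,0,0,0],[0,0,0,0,0,0,0],[0,0,0,0,0,0,0],[0,0,0,0,0,0,0],[0,0,0,0,0,0,0]]}}

```text
time: 21.15
tool_pos: [0.6149, 0.1278, 0.0809]
tcp_rot: [2.221, 2.22, 0.003]
wrist_force: [-2.0, -0.3, 5.3]
width: 0.383
grip_force: 49.3
```

>>> {"op": "drive_tool", "data": {"rows": [[0,0,0,0,0,-0.005,0],[0,0,0,0,0,-0.015,0],[0,0,0,0,0,-0.025,0],[0,0,0,0,0,-0.03,0],[0,0,0,0,0,-0.03,0],[0,0,0,0,0,-0.03,0],[0,0,0,0,0,-0.015,0],[0,0,0,0,0,0,0]]}}

```text
time: 21.82
tool_pos: [0.6167, 0.128, 0.2345]
tcp_rot: [2.218, 2.217, 0.012]
wrist_force: [0.6, -0.2, -2.5]
width: 0.379
grip_force: 50.1
```

>>> {"op": "drive_tool", "data": {"rows": [[0,0,0,-0.01,-0.002,0,0],[0,0,0,-0.02,-0.003,0,0],[0,0,0,-0.03,-0.004,0,0],[0,0,0,-0.03,-0.004,0,0],[0,0,0,-0.03,-0.004,0,0],[0,0,0,-0.03,-0.004,0,0],[0,0,0,-0.03,-0.004,0,0],[0,0,0,-0.03,-0.004,0,0]]}}

```text
time: 22.48
tool_pos: [0.582, -0.0841, 0.2253]
tcp_rot: [-2.219, -2.217, 0.006]
wrist_force: [0.2, -0.3, -3.1]
width: 0.385
grip_force: 50.0
```

>>> {"op": "drive_tool", "data": {"rows": [[0,0,0,-0.03,-0.004,0,0],[0,0,0,-0.03,-0.004,0,0],[0,0,0,-0.03,-0.004,0,0],[0,0,0,-0.03,-0.004,0,0],[0,0,0,-0.025,-0.004,0,0],[0,0,0,-0.015,-0.003,0,0],[0,0,0,-0.008,-0.001,0,0],[0,0,0,0,0,0,0]]}}

```text
time: 23.15
tool_pos: [0.5592, -0.2515, 0.2269]
tcp_rot: [-2.223, -2.216, 0.002]
wrist_force: [0.2, -0.6, -2.3]
width: 0.382
grip_force: 50.0
```

>>> {"op": "drive_tool", "data": {"rows": [[0,0,0,0,0,0,0],[0,0,0,0,0,0,0],[0,0,0,0,0,0,0],[0,0,0,0,0,0,0]]}}

```text
time: 23.48
tool_pos: [0.5609, -0.2492, 0.2289]
tcp_rot: [-2.22, -2.222, -0.0]
wrist_force: [0.7, 0.5, -2.8]
width: 0.382
grip_force: 50.0
```

>>> {"op": "drive_tool", "data": {"rows": [[0,0,0,-0.002,0,0.01,0],[0,0,0,0,0,0.025,0],[0,0,0,0,0,0.03,0],[0,0,0,0,0,0.03,0],[0,0,0,0,0,0.02,0],[0,0,0,0,0,0.014,0],[0,0,0,0,0,0.006,0],[0,0,0,0,0,0,0]]}}

```text
time: 24.15
tool_pos: [0.5596, -0.2517, 0.0919]
tcp_rot: [-2.22, -2.219, 0.002]
wrist_force: [1.1, -0.1, -2.0]
width: 0.379
grip_force: 50.0
```

>>> {"op": "drive_tool", "data": {"rows": [[0,0,0,0,0,0,0],[0,0,0,0,0,0,0],[0,0,0,0,0,0.002,0],[0,0,0,0,0,0,0],[0,0,0,0,0,0.002,0],[0,0,0,0,0,0,0],[0,0,0,0,0,0,0]]}}

```text
time: 24.73
tool_pos: [0.5605, -0.2525, 0.0899]
tcp_rot: [2.222, 2.221, -0.0]
wrist_force: [0.5, -0.1, -2.5]
width: 0.378
grip_force: 50.0
```

>>> {"op": "drive_tool", "data": {"rows": [[0,0,0,0,0,0.002,0],[0,0,0,0,0,0,0],[0,0,0,0,0,0,0]]}}

```text
time: 24.98
tool_pos: [0.5608, -0.2526, 0.088]
tcp_rot: [2.222, 2.22, 0.0]
wrist_force: [-0.3, -0.0, -1.4]
width: 0.383
grip_force: 50.0
```

>>> {"op": "drive_tool", "data": {"rows": [[0,0,0,0,0,0.001,0],[0,0,0,0,0,0,0],[0,0,0,0,0,0,0]]}}

```text
time: 25.23
tool_pos: [0.5609, -0.2528, 0.0879]
tcp_rot: [2.222, 2.22, 0.0]
wrist_force: [-2.6, 0.8, 5.4]
width: 0.381
grip_force: 50.7
```

>>> {"op": "drive_tool", "data": {"rows": [[0,0,0,0,0,-0.0005,0],[0,0,0,0,0,0,0.5],[0,0,0,0,0,0,0.8],[0,0,0,0,0,0,1],[0,0,0,0,0,0,1],[0,0,0,0,0,0,1],[0,0,0,0,0,0,1],[0,0,0,0,0,0,1]]}}

```text
time: 25.9
tool_pos: [0.5606, -0.2525, 0.0872]
tcp_rot: [-2.222, -2.221, 0.0]
wrist_force: [-0.2, 0.5, -0.9]
width: 0.995
grip_force: 0.0
```

>>> {"op": "drive_tool", "data": {"rows": [[0,0,0,0,0,-0.01,1],[0,0,0,0,0,-0.03,1],[0,0,0,0,0,-0.03,1],[0,0,0,0,0,-0.04,1],[0,0,0,0,0,-0.03,1],[0,0,0,0,0,-0.005,1],[0,0,0,0,0,0,1]]}}

```text
time: 26.48
tool_pos: [0.5628, -0.2536, 0.2374]
tcp_rot: [2.217, 2.215, 0.004]
wrist_force: [-0.1, 0.6, -0.1]
width: 0.999
grip_force: 0.0
```

>>> {"op": "drive_tool", "data": {"rows": [[0,0,0,0.02,-0.004,0,1],[0,0,0,0.035,-0.0078,0,1],[0,0,0,0.035,-0.0078,0,1],[0,0,0,0.035,-0.0078,0,1],[0,0,0,0.035,-0.0078,0,1],[0,0,0,0.035,-0.0078,0,1],[0,0,0,0.035,-0.0078,0,1],[0,0,0,0.035,-0.0078,0,1]]}}

```text
time: 27.15
tool_pos: [0.5003, 0.0141, 0.2305]
tcp_rot: [-2.221, -2.219, 0.003]
wrist_force: [0.2, 0.4, 0.1]
width: 1.001
grip_force: 0.0
```

>>> {"op": "drive_tool", "data": {"rows": [[0,0,0,0.035,-0.0078,0,1],[0,0,0,0.035,-0.0078,0,1],[0,0,0,0.035,-0.0078,0,1],[0,0,0,0.035,-0.0078,0,1],[0,0,0,0.035,-0.0078,0,1],[0,0,0,0.0175,0,0,1],[0,0,0,0.005,0,0,1],[0,0,0,0,0,0,1]]}}

```text
time: 27.82
tool_pos: [0.4622, 0.2109, 0.2307]
tcp_rot: [-2.219, -2.223, 0.004]
wrist_force: [-0.3, -0.8, 0.8]
width: 0.999
grip_force: 0.0
```

>>> {"op": "drive_tool", "data": {"rows": [[0,0,0,0,0,0,1],[0,0,0,0,0,0,1],[0,0,0,0,0,0,1]]}}

```text
time: 28.07
tool_pos: [0.4634, 0.2088, 0.2319]
tcp_rot: [2.224, 2.219, -0.001]
wrist_force: [0.5, 0.9, 0.7]
width: 1.003
grip_force: 0.0
```

```bash
python3 w.py yellow .463 .210 pics/w6.png
```

```text
tcp [0.4634 0.2088 0.2319] expect [317. 192.] blobs [(472, [318.0, 190.0])]
xy [0.4644 0.2118] area 472 1540 bbox [298 171  42  45] dtool [0.003  0.001  0.1569]
```

View pics/w6.png

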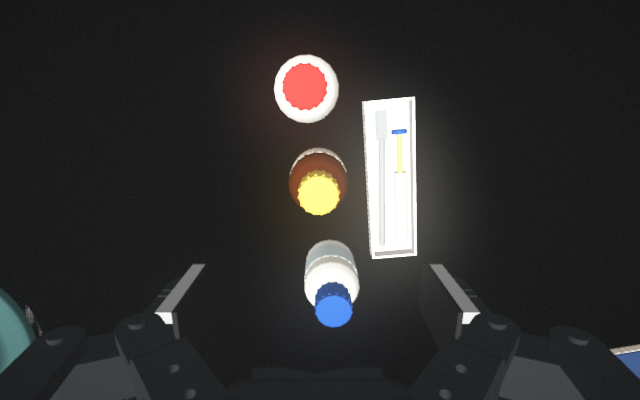

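The yellow amber cap is at (319,193), aligned with the tool. The white red cap at (305,88) and the white blue at (333,305) are clear of the fingers.

>>> {"op": "drive_tool", "data": {"rows": [[0,0,0,0,0.001,0.03,1],[0,0,0,0,0,0.035,1],[0,0,0,0,0,0.03,1],[0,0,0,0,0,0.03,1],[0,0,0,0,0,0.02,1],[0,0,0,0,0,0.008,1],[0,0,0,0,0,0,1],[0,0,0,0,0,0,0.5]]}}

```text
time: 28.78
tool_pos: [0.4649, 0.2098, 0.0798]
tcp_rot: [2.223, 2.219, 0.001]
wrist_force: [-0.3, 0.8, 0.8]
width: 0.883
grip_force: 0.0
```

>>> {"op": "drive_tool", "data": {"rows": [[0,0,0,0,0,0,0],[0,0,0,0,0,0,0],[0,0,0,0,0,0,0],[0,0,0,0,0,0,0],[0,0,0,0,0,0,0],[0,0,0,0,0,0,0]]}}

```text
time: 29.28
tool_pos: [0.4653, 0.2106, 0.081]
tcp_rot: [2.221, 2.22, 0.004]
wrist_force: [-1.6, -0.9, 5.3]
width: 0.38
grip_force: 49.3
```

>>> {"op": "drive_tool", "data": {"rows": [[0,0,0,0,0,-0.005,0],[0,0,0,0,0,-0.015,0],[0,0,0,0,0,-0.025,0],[0,0,0,0,0,-0.03,0],[0,0,0,0,0,-0.03,0],[0,0,0,0,0,-0.03,0],[0,0,0,0,0,-0.015,0],[0,0,0,0,0,0,0]]}}

```text
time: 29.95
tool_pos: [0.4668, 0.2111, 0.2343]
tcp_rot: [2.22, 2.218, 0.013]
wrist_force: [0.6, 0.1, -2.0]
width: 0.375
grip_force: 50.3
```

>>> {"op": "drive_tool", "data": {"rows": [[0,0,0,-0.01,0,0,0],[0,0,0,-0.02,0.002,0,0],[0,0,0,-0.03,0.002,0,0],[0,0,0,-0.03,0.002,0,0],[0,0,0,-0.03,0.002,0,0],[0,0,0,-0.03,0.002,0,0],[0,0,0,-0.03,0.002,0,0],[0,0,0,-0.03,0.002,0,0]]}}

```text
time: 30.62
tool_pos: [0.4757, -0.0018, 0.2261]
tcp_rot: [-2.219, -2.218, 0.006]
wrist_force: [0.7, 0.3, -2.4]
width: 0.381
grip_force: 50.2
```

>>> {"op": "drive_tool", "data": {"rows": [[0,0,0,-0.03,0.002,0,0],[0,0,0,-0.03,0.002,0,0],[0,0,0,-0.03,0.002,0,0],[0,0,0,-0.025,0.002,0,0],[0,0,0,-0.016,0.002,0,0],[0,0,0,-0.009,0,0,0],[0,0,0,0,0,0,0],[0,0,0,0,0,0,0]]}}

```text
time: 31.28
tool_pos: [0.4867, -0.1396, 0.2275]
tcp_rot: [-2.221, -2.217, 0.002]
wrist_force: [0.1, 0.1, -2.9]
width: 0.376
grip_force: 50.2
```

>>> {"op": "drive_tool", "data": {"rows": [[0,0,0,0,0,0,0],[0,0,0,0,0,0,0],[0,0,0,0,0,0,0]]}}

```text
time: 31.53
tool_pos: [0.488, -0.1389, 0.2292]
tcp_rot: [-2.22, -2.222, -0.0]
wrist_force: [0.6, 0.7, -3.3]
width: 0.385
grip_force: 50.2
```

>>> {"op": "drive_tool", "data": {"rows": [[0,0,0,-0.001,-0.002,0.01,0],[0,0,0,0,0,0.025,0],[0,0,0,0,0,0.03,0],[0,0,0,0,0,0.03,0],[0,0,0,0,0,0.02,0],[0,0,0,0,0,0.014,0],[0,0,0,0,0,0.006,0],[0,0,0,0,0,0,0]]}}

```text
time: 32.2
tool_pos: [0.4843, -0.14, 0.0921]
tcp_rot: [-2.219, -2.219, 0.003]
wrist_force: [0.2, -0.3, -2.9]
width: 0.382
grip_force: 50.1
```

>>> {"op": "drive_tool", "data": {"rows": [[0,0,0,0,0,0,0],[0,0,0,0,0,0,0],[0,0,0,0,0,0.002,0],[0,0,0,0,0,0,0],[0,0,0,0,0,0.002,0],[0,0,0,0,0,0,0],[0,0,0,0,0,0,0]]}}

```text
time: 32.78
tool_pos: [0.4861, -0.1409, 0.0904]
tcp_rot: [2.222, 2.22, 0.0]
wrist_force: [0.7, 0.2, -2.7]
width: 0.379
grip_force: 50.1
```

>>> {"op": "drive_tool", "data": {"rows": [[0,0,0,0,0,0.002,0],[0,0,0,0,0,0,0],[0,0,0,0,0,0.001,0],[0,0,0,0,0,0,0],[0,0,0,0,0,0,0]]}}

```text
time: 33.2
tool_pos: [0.4863, -0.1411, 0.0881]
tcp_rot: [2.222, 2.22, -0.0]
wrist_force: [-3.1, 0.8, 4.9]
width: 0.378
grip_force: 51.0
```

Contact with the floor. I'll release, rise and move aside for a last look.

>>> {"op": "drive_tool", "data": {"rows": [[0,0,0,0,0,-0.0005,0],[0,0,0,0,0,0,0.5],[0,0,0,0,0,0,0.8],[0,0,0,0,0,0,1],[0,0,0,0,0,0,1],[0,0,0,0,0,0,1],[0,0,0,0,0,0,1],[0,0,0,0,0,0,1]]}}

```text
time: 33.87
tool_pos: [0.4861, -0.1409, 0.0877]
tcp_rot: [2.222, 2.221, 0.0]
wrist_force: [-0.0, 0.1, -0.4]
width: 0.999
grip_force: 0.0
```

>>> {"op": "drive_tool", "data": {"rows": [[0,0,0,0,0,-0.01,1],[0,0,0,0,0,-0.03,1],[0,0,0,0,0,-0.03,1],[0,0,0,0,0,-0.04,1],[0,0,0,0,0,-0.035,1],[0,0,0,0,0,-0.03,1],[0,0,0,0,0,0,1]]}}

```text
time: 34.45
tool_pos: [0.4901, -0.1423, 0.272]
tcp_rot: [2.213, 2.212, 0.01]
wrist_force: [0.8, -0.7, 0.6]
width: 1.0
grip_force: 0.0
```

>>> {"op": "drive_tool", "data": {"rows": [[0,0,0,0.02,0,0,1],[0,0,0,0.03,0,0,1],[0,0,0,0.03,0,0,1],[0,0,0,0.03,0,0,1],[0,0,0,0.03,0,0,1],[0,0,0,0.02,0,0,1],[0,0,0,0,0,0,1],[0,0,0,0,0,0,1]]}}

```text
time: 35.12
tool_pos: [0.486, 0.0198, 0.263]
tcp_rot: [2.219, 2.223, -0.0]
wrist_force: [-0.4, -0.5, 0.0]
width: 0.997
grip_force: 0.0
```

Run:
```python
from h import *
p=read_camera("scene");cv2.imwrite("pics/s7.png",cv2.resize(p["color"][90:330,150:450,::-1],(750,600),interpolation=cv2.INTER_CUBIC))
p=read_camera("top");cv2.imwrite("pics/t7.png",cv2.resize(p["color"][100:320,160:490,::-1],(792,528),interpolation=cv2.INTER_CUBIC))
```

```text
(no output)
```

View pics/s7.png

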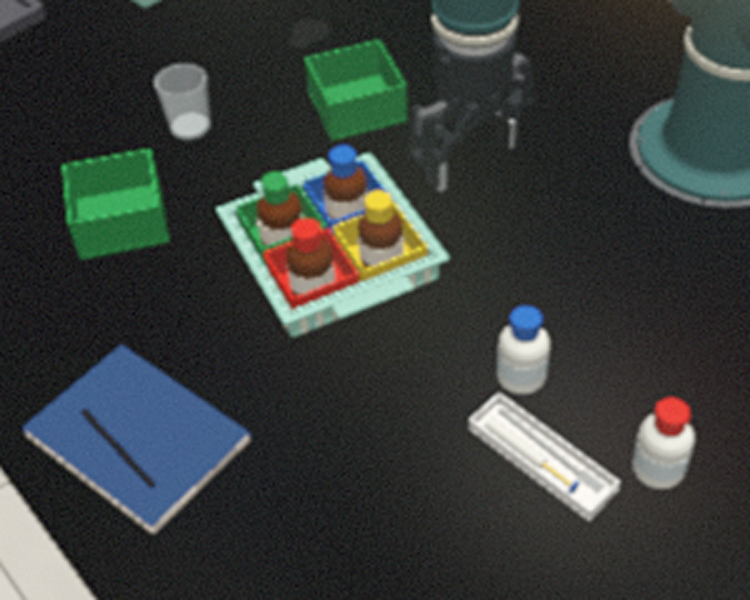

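View pics/t7.png

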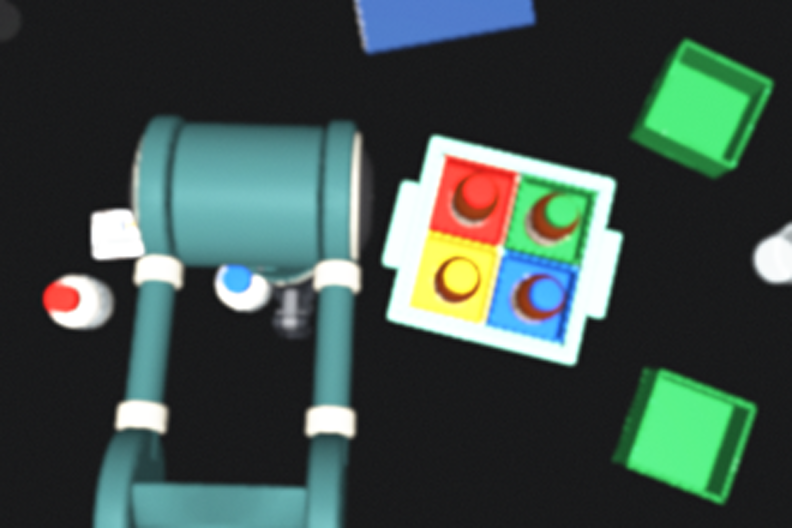

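All four amber bottles stand upright and centred in the tubs of their own colours. Both white bottles are where they started.

```bash
python3 -c "
from workcell import workorder; print(workorder.finish_job())"
```

```text
the job is handed in; nothing more can be done
None
```

The job is handed in at about 35 s: in the last pictures all four amber bottles stood upright in the tubs of their own cap colours and both white bottles stood where they started; the hand-in gave no verdict.

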